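# Set the model theatre's revolve to its spike mark

### The arm

A 6-joint arm with a two-finger parallel gripper is mounted at the origin on the work surface. World frame = base frame: x ahead of the robot, y to its left, z up, the work surface at z = 0. Lengths are in mm, angles in rad, forces in N, time in s.
With the tool pointing down it reaches from about 400 to 925 mm from the base axis. Payload 3.4 kg.
Tool frame: the origin (TCP) lies at the very end of the fingers, on their centre line; the grasp point (between the pads) lies 19 mm behind it; z points along the fingers, y is the direction in which the jaws open and shut (so a half turn about z gives the same grasp; the last joint's range is limited). The gripper opens to 85 mm and grips with 20 to 120 N. Pads are 22 mm wide; open, the fingers measure 114 mm over their backs; the gripper's body (76 mm by 85 mm) begins 54 mm behind the grasp point. The pads swing forward as they close: fully open they stand 13 mm farther back than shut.
Start: joints at [-1.226, 0.307, 1.506, -0, 1.328, -0.073], TCP at [233.81, -525.323, 231.305] pointing down, gripper open.
Joint ranges: [-3.12, 3.12], [-1.05, 2.28], [0.14, 2.33], [-1.42, 4.57], [0.1, 2.73], [-2.68, 2.68]. Speed limits (rad/s): [2.57, 2.57, 3.14, 3.14, 3.14, 3.14].

### API

Orientations are given as a unit quaternion [w, x, y, z].
In Python, from workcell import r gives the robot as it stands.
- The arm moves only by the tool arm_command, never from a script. Its argument "deltas" is a list that holds one entry, the list of rows, each a list of 5 numbers: the closure, from -1 (fully open) to 1 (shut), then the shift along the world's x, y, z in m, then the turn about the world's z in degrees. In form: [[[grip, x, y, z, twist], ...]]. A call has 1 to 12 rows; each row shifts and turns the pose as measured when the row begins; what a row does not reach is not made up. A row lasts 1/10 s, in which the tool goes at most 50 mm and 8.59 degrees, less where a joint would pass 70% of its speed; a pose out of reach is approached as far as the arm can. A call with a gripper value outside its range is refused whole. The fingers move at their own pace and stop on an object; "squeeze" is the grip in N (left out, the last holds). Time passes only in rows, so rows that do not move let the fingers close. It gives the time, the measured TCP pose, the force and the opening at its end, in the units of the state.
- r.get_obs(): the state, without advancing time (a new reading comes with each control period).
- r.capture(name): name is "scene" or "top" or "wrist"; returns a dict with "frame" (480x640x3 uint8, blue, green, red), "intrinsics" (3x3 intrinsics, pixels), "origin" and "orientation" of the camera in the world. Camera axes: x right, y down, z forward; pixel columns grow to the right and rows downward; lengths in mm; the calibration is good to about 2 mm. A picture is of the moment at which its call begins. There is no depth.
- r.finish_job(): hands the job in, once; it reports no verdict.
The state is a dict: "time": time; "qpos": joint angles; "qvel": joint speeds; "joint_torque": joint torques, N m; "tool_pos": TCP position; "tool_rot": TCP orientation; "contact_force": force on the tool from outside, world axes, zero at the start; "wrist_torque": the same for the moment, N m; "opening": finger opening in mm.
Only numpy, scipy, OpenCV 4.12 (cv2) and the standard library are available. Lean on these libraries where they do the work, as an engineer would, in place of code of your own. Each camera call takes 0.05 s, during which the arm holds its last target.

### The job

Push the blue lever of the model theatre's revolving stage around its arc with your fingertips until its brass pointer rests on the red spike mark, then leave it there and draw clear. Only push the lever, do not pinch it. The little tower must ride round on the revolve without being touched, and the paint jar, steps and chair stay where they are.

Things in the scene. Friction and masses are not known exactly. Their poses are not given: they have to be found in the camera images.
- baseboard: Fixed black baseboard of the revolve, 300 x 370 mm, top face 12 mm above the table. Origin on the revolve's axis, at table height; its z is up; its x is the lever's direction when joint revolve reads 0; the board reaches from -115 to +185 mm in x and +-185 mm in y. Eight flat round stickers of 14 mm (seven white, one red) lie on it 145 mm from the axis, at 30, 45, 60 and 75 degrees to either side of its x axis; which one is red changes.
- revolve_axis (a point): The vertical axis of the revolving stage, at the height of the top of its wooden disc (22 mm above the table). The disc is 176 mm across and turns with the lever.
- revolve (a joint): Angle of the revolving stage (rad), counter-clockwise from above positive, 0 when the lever lies along the baseboard's x axis; it starts near 0; stops at -1.55 and +1.55. It turns freely but with steady friction (about 2 N at the lever) and stays where it is left.
- lever (a point): Centre of the upright blue paddle that is the lever's handle, 113 mm from the axis: 26 mm long radially (100 to 126 mm from the axis), 14 mm thick along the arc, with upright flat sides (its counter-clockwise half is called lever_left_half, its clockwise half lever_right_half); it rises from 23 to 61 mm above the table, and this point is 42 mm above the table. Turns with the revolve. Below it a brass arm, 16 mm wide, joins it to the disc; its top is 23 mm above the table.
- pointer_tip (a point): Outer tip of the brass pointer needle (4 mm wide), in line with the lever, 145 mm from the axis and 20 mm above the table; it passes 6 mm above the stickers.
- red_mark: The red spike mark: flat round sticker of 14 mm on the baseboard, 145 mm from the axis, the only red one of the eight; origin at its centre. At the start it lies 0.3 to 1.6 rad from the lever, to either side.
- tower_mid (a point): Loose little wooden tower, a round taper 52 mm wide at its foot and 85 mm tall, standing on the revolve's disc 20 to 37 mm from the axis, opposite the lever; it rides round with the disc. Point on its axis, 42 mm above its foot (64 mm above the table); z up along the tower.
- paint_jar_mid (a point): Loose green paint jar with a white cap, 48 mm across and 60 mm tall, on the table to the left of the baseboard; point at mid-height, 30 mm above the table.
- steps_mid (a point): Loose wooden model steps, 66 x 60 mm and 42 mm tall, on the table to the right of the baseboard; point 20 mm above the table.
- chair_mid (a point): Loose wooden model chair, 30 x 30 mm and 62 mm tall, on the table beyond the baseboard; point 26 mm above the table.
- tower: The same tower; origin at the centre of its foot.
Not all that is in view belongs to the job. What is shaped like the tower but turquoise is not meant.

How it is judged (in metres and radians):
On the way:
1. the fingers push the lever at least 15 mm along its arc ((contact force between the fingers and lever_left_half above 0.3 N or contact force between the fingers and lever_right_half above 0.3 N) and distance of lever from where it was at the start of the episode above 0.015 m), for 0.02 s.
At the end, for the whole second after the job is handed in: The pointer's tip is over the red sticker (within 7 mm of its centre, seen from above), the revolve is at rest, the tower stands upright on the disc, and the jar, steps and chair are within 15 mm of where they were (horizontal distance between pointer_tip and red_mark below 0.007 m and velocity of joint revolve between -0.03 and 0.03 rad/s and angle between tower_mid's own z axis and vertical below 0.15 rad and horizontal distance between tower_mid and revolve_axis below 0.055 m and height (world z) of tower_mid between 0.058 and 0.07 m and distance of each of paint_jar_mid, steps_mid, chair_mid from where it was at the start of the episode below 0.015 m); the robot touches nothing.
It fails at once if the lever is pinched between the fingers (pressed on both sides at once) (contact force between the fingers and lever_left_half above 1 N and contact force between the fingers and lever_right_half above 1 N).
It fails at once if the robot touches the tower (contact force between any of the fingers, the arm and tower above 1 N).
It fails at once if the tower is lifted or toppled (height (world z) of tower_mid above 0.08 m or angle between tower_mid's own z axis and vertical above 0.35 rad).
It fails at once if the jar, the steps or the chair is moved by more than 15 mm or lifted (distance of any of paint_jar_mid, steps_mid, chair_mid from where it was at the start of the episode above 0.015 m).
It also fails if it takes over 45 s, if anything falls off the work surface, if the arm or the gripper's body presses on something with over 40 N, if the wrist force passes 120 N, or if a joint passes its speed limit or range.

## Working session

There is one attempt and no reset: what is moved stays moved. The work goes in short steps, Python scripts to look and compute and a tool call to move; the robot and the scene stay as the last step left them, time stands still between calls to the robot, and variables do not carry over. Pictures are saved under pics/ and viewed, and the job is handed in when it is done.

Besides the shell and the picture viewer there is one more tool, called after ">>>" in YAML: its name, and indented under it one key for each argument. arm_command: Moves the arm, as the interface text tells. Its arguments: {"type":"object","properties":{"deltas":{"type":"array","items":{"type":"array","items":{"type":"array","items":{"type":"number"}}}},"squeeze":{"type":"number"}},"required":["deltas"]}

```bash
mkdir -p pics; ls; python3 - <<'E'
from workcell import r
import cv2
o=r.get_obs(); print({k:o[k] for k in('time','tool_pos','tool_rot','opening')})
for n in('top','scene'):
    c=r.capture(n); cv2.imwrite(f'pics/{n}0.png',c['frame']); print(n,c['intrinsics'],c['origin'],c['orientation'])
E
```

```text
pics
{'time': 0.0, 'tool_pos': array([ 233.5656726 , -524.64599941,  230.37425882]), 'tool_rot': array([-1.02763001e-03,  9.78156066e-01,  2.07869272e-01, -1.39990768e-04]), 'opening': 85.25912843203785}
top [[566.74884632   0.         324.44864141]
 [  0.         566.74884632 242.64231233]
 [  0.           0.           1.        ]] [ 495.58807377   39.41207673 1180.65512657] [ 0.02439506 -0.70445065  0.70892069 -0.02419952]
scene [[538.09730024   0.         319.47627098]
 [  0.         538.09730024 245.20971855]
 [  0.           0.           1.        ]] [1003.6308443  -507.21165011  684.14057783] [-0.39033506  0.86336821  0.28683841 -0.14127134]
```

View pics/top0.png

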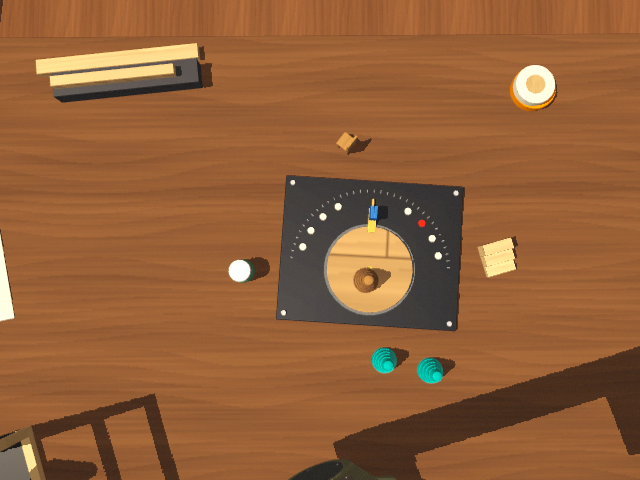

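View pics/scene0.png

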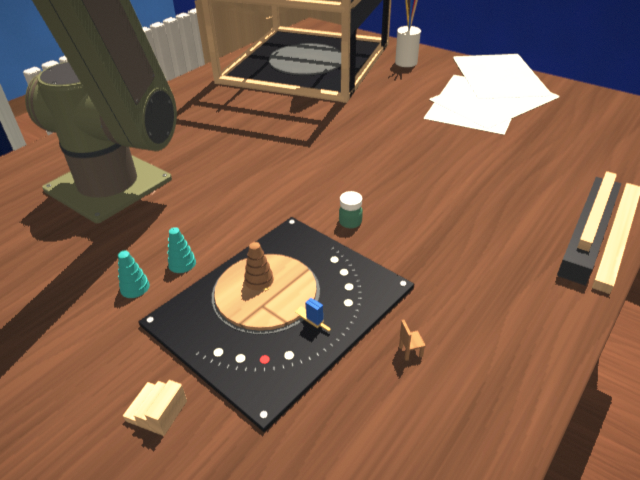

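The only red sticker is at top (422,223), the second of the right-hand (clockwise) row. The lever is the blue paddle at (374,213), with the pointer at (373,203). The brown tower on the disc, at (366,280), is the one meant. The two turquoise ones, at (385,360) and (431,370), are decoys. Next I'll zoom in to confirm and measure.

```bash
cat > h.py <<'E'
import numpy as np, cv2
from scipy.spatial.transform import Rotation as R
from scipy.optimize import least_squares
def rot(c): return R.from_quat(np.array(c['orientation'])[[1,2,3,0]]).as_matrix()
def depro(c,uv,z):
    K=c['intrinsics'];d=rot(c)@np.linalg.solve(K,np.array([uv[0],uv[1],1.]));o=np.array(c['origin']);return o+d*(z-o[2])/d[2]
def proj(c,p):
    q=rot(c).T@(np.array(p)-c['origin']);q=c['intrinsics']@q;return q[:2]/q[2]
def blobs(m,lo,hi):
    n,l,s,ce=cv2.connectedComponentsWithStats(m.astype(np.uint8));return [(ce[i],s[i][4]) for i in range(1,n) if lo<=s[i][4]<=hi]
def masks(f):
    b,g,r_=[f[...,i].astype(int) for i in range(3)]
    return dict(white=(b>150)&(g>150)&(r_>150),red=(r_>150)&(g<60)&(b<60),blue=(b>90)&(r_<80)&(b-r_>50),brass=(r_>150)&(g>120)&(b<90))
E
python3 - <<'E'
from h import *
from workcell import r
c=r.capture('top');f=c['frame'];m=masks(f)
cv2.imwrite('pics/crop.png',cv2.resize(f[170:340,270:470],None,fx=3.5,fy=3.5,interpolation=cv2.INTER_CUBIC))
for k in m: print(k,[(np.round(a,1).tolist(),int(n),np.round(depro(c,a,12)[:2],1).tolist()) for a,n in blobs(m[k],4,400) if 270<a[0]<470 and 170<a[1]<335])
E
```

```text
white [([292.3, 181.9], 18, [703.3, 105.7]), ([455.5, 192.5], 16, [678.8, -233.7]), ([337.7, 206.0], 40, [652.2, 11.5]), ([407.6, 210.8], 37, [641.1, -133.4]), ([322.6, 216.1], 38, [631.3, 43.1]), ([310.4, 230.0], 39, [602.5, 68.4]), ([431.7, 238.0], 40, [584.3, -182.3]), ([302.2, 246.2], 40, [569.0, 85.4]), ([437.8, 255.2], 40, [548.7, -194.3]), ([283.0, 312.0], 21, [434.1, 125.3]), ([448.9, 323.3], 18, [409.0, -214.2])]
red [([421.4, 222.9], 40, [615.8, -161.5])]
blue [([373.3, 212.7], 104, [637.6, -62.3])]
brass [([372.5, 201.5], 12, [661.1, -60.9]), ([370.7, 225.0], 50, [612.1, -56.6]), ([374.5, 253.5], 250, [553.0, -63.8]), ([368.6, 267.1], 12, [525.0, -51.1]), ([355.2, 272.5], 6, [514.0, -23.4]), ([367.3, 280.0], 78, [498.4, -48.2]), ([356.6, 286.4], 19, [485.4, -26.1]), ([356.2, 283.0], 11, [492.4, -25.3]), ([360.0, 280.0], 5, [498.5, -33.2])]
```

View pics/crop.png

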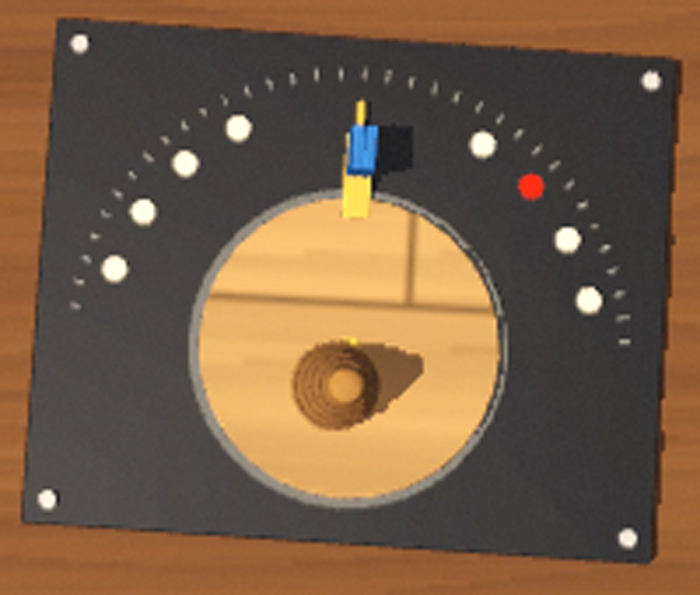

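The crop confirms it: one red sticker at the -45° position, the blue lever near 0, and the brown tower on the disc.

```bash
python3 - <<'E'
from h import *
from workcell import r
c=r.capture('top');m=masks(c['frame'])
P=np.array([[569,85.4],[602.5,68.4],[631.3,43.1],[652.2,11.5],[641.1,-133.4],[615.8,-161.5],[584.3,-182.3],[548.7,-194.3]])
A=np.radians([75,60,45,30,-30,-45,-60,-75])
s=least_squares(lambda p:(p[:2]+145*np.c_[np.cos(A+p[2]),np.sin(A+p[2])]-P).ravel(),[520,-50,0])
cx,cy,th=s.x;print(s.x,np.abs(s.fun).max())
bl=m['blue'];cb=blobs(bl,50,400)[0][0]
tip=depro(c,[372.8,198.5],20)
lev=depro(c,cb,55);print('lever',lev,'tip',tip)
for n,q in(('lev',lev),('tip',tip)):print(n,np.hypot(*(q[:2]-[cx,cy])),np.arctan2(q[1]-cy,q[0]-cx)-th)
o=r.get_obs();x=R.from_quat(o['tool_rot'][[1,2,3,0]]).as_matrix();print(x.round(3))
def pt(rad,phi,t): # radial, angle, tangential offset ccw
    a=phi+th;return np.round([cx+rad*np.cos(a)-t*np.sin(a),cy+rad*np.sin(a)+t*np.cos(a)],1)
for d in(10,0,-15,-30,-45): print(d,pt(113,np.radians(d),0),pt(113,np.radians(d),22),pt(113,np.radians(d),50))
E
```

```text
[ 5.21307795e+02 -5.16758969e+01 -7.35474851e-02] 0.3391031074102102
lever [632.30112349 -58.62853477  55.        ] tip [666.17350017 -60.877991    20.        ]
lev 111.2108725880888 0.010989079668699012
tip 145.1576767527032 0.01011116541776079
[[ 0.914  0.407 -0.   ]
 [ 0.407 -0.914  0.001]
 [ 0.    -0.001 -1.   ]]
10 [633.7 -40.3] [631.5 -18.4] [628.7   9.5]
0 [634. -60.] [635.6 -38. ] [637.7 -10.1]
-15 [628.  -88.9] [635.3 -68.1] [644.5 -41.6]
-30 [ 614.8 -115.2] [627.1 -97. ] [642.9 -73.9]
-45 [ 595.1 -137.2] [ 611.8 -122.9] [ 633.  -104.6]
```

>>> arm_command:
  deltas:
    - [[1,0.029,0.038,0,7.5],[1,0.029,0.038,0,7.5],[1,0.029,0.038,0,7.5],[1,0.029,0.038,0,7.5],[1,0.029,0.038,0,7.5],[1,0.029,0.038,0,7.5],[1,0.029,0.038,0,7.5],[1,0.029,0.038,0,7.5],[1,0.029,0.038,0,0],[1,0.029,0.038,0,0],[1,0.029,0.038,0,0],[1,0.029,0.038,0,0]]
  squeeze: 20

```text
time: 1.4
tool_pos: [587.3, -56.5, 229.2]
tool_rot: [0.001, 0.732, 0.681, -0.001]
contact_force: [1.4, -1.6, -0.1]
opening: -0.1
```

>>> arm_command:
  deltas:
    - [[1,0.025,0.031,0,0],[1,0.025,0.031,0,0],[1,0,0,0,0],[1,0,0,-0.04,0],[1,0,0,-0.04,0],[1,0,0,-0.04,0],[1,0,0,-0.02,0],[1,0,0,0,0]]

```text
time: 2.2
tool_pos: [642.2, 14.9, 84.8]
tool_rot: [0.003, 0.729, 0.685, 0.001]
contact_force: [-0.6, 0.2, 0.4]
opening: 0.0
```

```bash
python3 - <<'E'
from h import *
from workcell import r
o=r.get_obs();print(o['tool_pos'],o['contact_force'],o['qpos'])
for n in('top','scene'):
    c=r.capture(n);cv2.imwrite(f'pics/{n}1.png',c['frame']);print(proj(c,o['tool_pos']))
E
```

```text
[642.22424192  14.85121818  84.76271186] [-0.59984595  0.22960315  0.44601822] [-0.04135721  0.52693126  1.54223563 -0.00248768  1.06645117  0.02203294]
[336.86678868 206.08321624]
[344.56722139 267.65097259]
```

View pics/scene1.png

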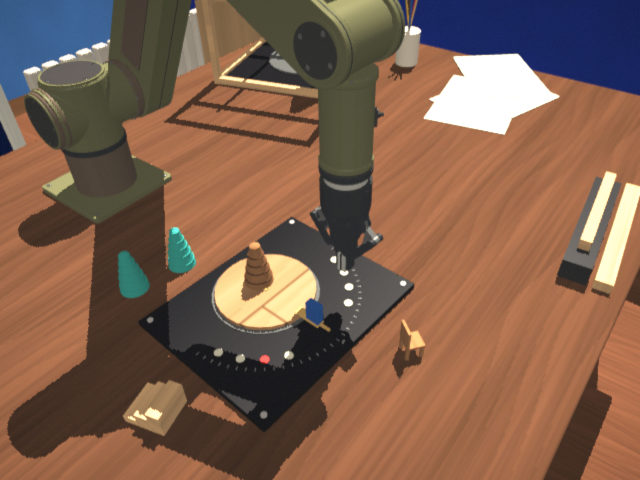

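Fingers are shut at (344,265) in the scene view, clear of the lever (314,312) and on its counter-clockwise side. I'll descend now.

>>> arm_command:
  deltas:
    - [[1,-0.003,-0.005,-0.02,0],[1,-0.003,-0.005,-0.015,0],[1,0,0,-0.007,0],[1,0,0,-0.003,0],[1,0,0,0,0],[1,0,0,0,0]]

```text
time: 2.9
tool_pos: [647.0, 3.3, 52.9]
tool_rot: [0.012, 0.729, 0.684, 0.01]
contact_force: [0.5, 0.1, 0.1]
opening: 0.3
```

>>> arm_command:
  deltas:
    - [[1,-0.004,0,-0.012,0],[1,-0.004,0,-0.008,0],[1,0,0,0,0],[1,0,0,0,0]]

```text
time: 3.3
tool_pos: [639.2, 3.8, 32.8]
tool_rot: [0.013, 0.729, 0.684, 0.011]
contact_force: [-0.4, -0.2, 0.4]
opening: 0.0
```

```bash
python3 - <<'E'
from h import *
from workcell import r
for i in range(3):
    o=r.get_obs();c=r.capture('top');print(o['time'],o['tool_pos'],o['contact_force'],o['qvel'].round(3),R.from_quat(o['tool_rot'][[1,2,3,0]]).as_matrix()[:,2].round(3))
cv2.imwrite('pics/top2.png',c['frame'])
E
```

```text
3.3 [639.22847414   3.75241584  32.77066962] [-0.37726104 -0.15840517  0.35175397] [ 0.     0.007  0.017 -0.002 -0.002  0.   ] [ 0.034 -0.004 -0.999]
3.35 [638.98583352   3.79882583  32.68850233] [ 0.07821273  0.38258893 -0.16621286] [-0.002 -0.003 -0.008 -0.002  0.007 -0.   ] [ 0.033 -0.004 -0.999]
3.4 [639.31672589   3.75834488  32.9367807 ] [0.05514321 0.10205858 0.23061433] [ 0.    -0.005 -0.008 -0.001 -0.002  0.002] [ 0.034 -0.004 -0.999]
```

View pics/top2.png

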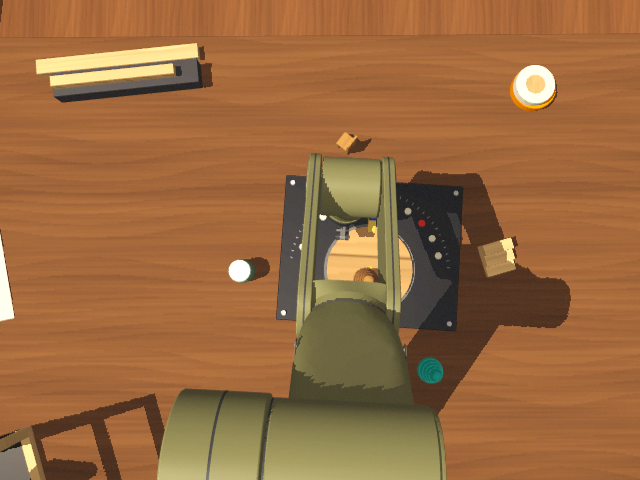

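>>> arm_command:
  deltas:
    - [[1,-0.001,-0.01,0.001,0],[1,-0.001,-0.01,0.001,0],[1,-0.001,-0.01,0,0],[1,0,-0.005,0,0],[1,0,0,0,0]]

```text
time: 3.95
tool_pos: [637.4, -35.4, 36.2]
tool_rot: [0.014, 0.729, 0.684, 0.012]
contact_force: [0.4, 0.0, 0.3]
opening: -0.1
```

```bash
cat >> h.py <<'E'
C=np.array([521.3,-51.7]);TH=-0.0735
def status(name):
    from workcell import r
    o=r.get_obs();p=o['tool_pos'];M=R.from_quat(o['tool_rot'][[1,2,3,0]]).as_matrix()
    d=p[:2]-C;print('t',round(o['time'],2),'tcp',p.round(1),'F',o['contact_force'].round(1),'yaw',np.degrees(np.arctan2(M[1,0],M[0,0])).round(1),'rad',np.hypot(*d).round(1),'boardang',np.degrees(np.arctan2(d[1],d[0])-TH).round(1),'tilt',M[:2,2].round(3))
    c=r.capture('scene');cv2.imwrite(f'pics/{name}.png',c['frame'])
    f=c['frame'][200:420,120:420];cv2.imwrite(f'pics/{name}_c.png',cv2.resize(f,None,fx=2.6,fy=2.6,interpolation=cv2.INTER_CUBIC))
    return c
E
python3 -c "
from h import *
status('s3')"
```

```text
t 3.95 tcp [637.4 -35.4  36.2] F [0.4 0.  0.3] yaw 86.4 rad 117.2 boardang 12.2 tilt [ 0.037 -0.005]
```

View pics/s3_c.png

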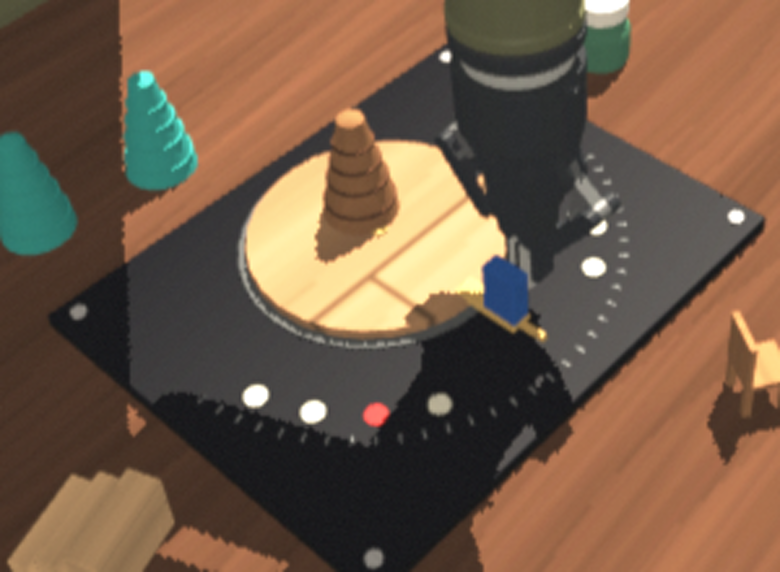

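>>> arm_command:
  deltas:
    - [[1,0,-0.006,0,-3],[1,-0.0005,-0.008,0,-4],[1,-0.001,-0.008,0,-4],[1,-0.001,-0.008,0,-4],[1,-0.0015,-0.008,0,-4],[1,-0.002,-0.006,0,-4],[1,0,0,0,0]]

```text
time: 4.7
tool_pos: [634.9, -76.5, 36.6]
tool_rot: [0.016, 0.855, 0.518, 0.013]
contact_force: [-0.1, -0.5, -0.1]
opening: -0.3
```

```bash
python3 -c "
from h import *
status('s4')"
```

```text
t 4.7 tcp [634.9 -76.5  36.6] F [-0.1 -0.5 -0.1] yaw 62.4 rad 116.3 boardang -8.1 tilt [ 0.039 -0.015]
```

View pics/s4_c.png

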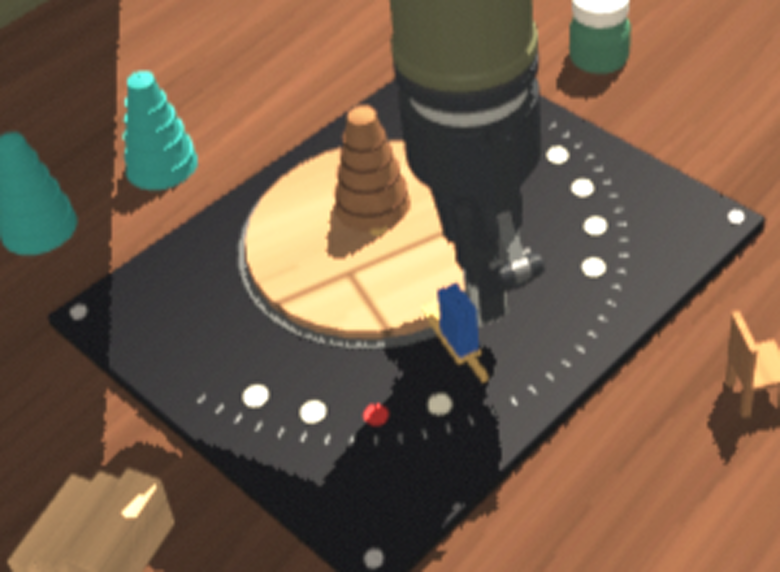

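```bash
cat >> h.py <<'E'
def ang(c,uv,rad=145,z=20):
    q=depro(c,uv,z)[:2]-C;return np.hypot(*q).round(1),np.degrees(np.arctan2(q[1],q[0])-TH).round(2)
def cropuv(u,v):return (120+(u+.5)/2.6-.5,200+(v+.5)/2.6-.5)
E
python3 -c "
from h import *
from workcell import r
c=r.capture('scene')
print('tip',ang(c,cropuv(485,379)),'red',ang(c,cropuv(376,415),z=12))"
```

```text
tip (np.float64(146.2), np.float64(-18.09)) red (np.float64(145.7), np.float64(-44.7))
```

>>> arm_command:
  deltas:
    - [[1,-0.002,-0.007,0,-3],[1,-0.003,-0.0075,0,-3],[1,-0.0035,-0.007,0,-3],[1,-0.004,-0.007,0,-3],[1,-0.003,-0.005,0,-2],[1,0,0,0,0]]

```text
time: 5.4
tool_pos: [622.2, -106.4, 36.8]
tool_rot: [0.018, 0.911, 0.411, 0.014]
contact_force: [0.4, -0.8, -0.5]
opening: 0.2
```

```bash
python3 -c "
from h import *
status('s5')"
```

```text
t 5.4 tcp [ 622.2 -106.4   36.8] F [ 0.4 -0.8 -0.5] yaw 48.6 rad 114.8 boardang -24.3 tilt [ 0.04  -0.021]
```

View pics/s5_c.png

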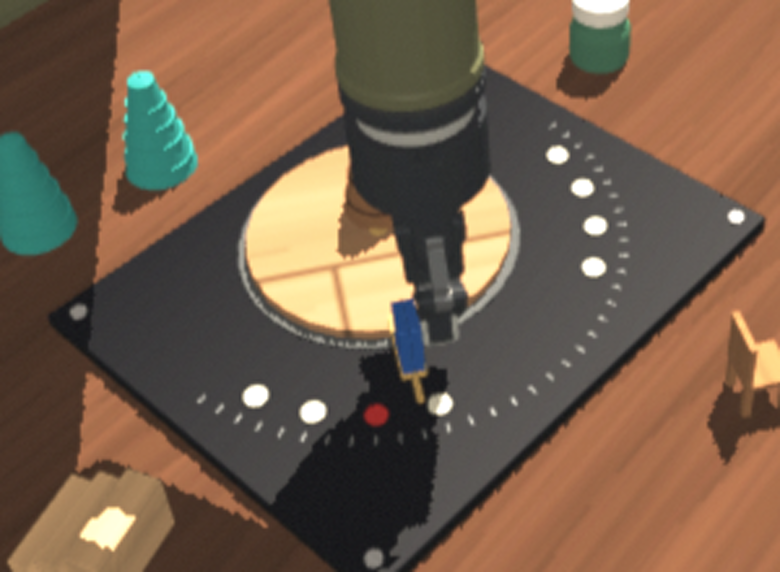

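```bash
python3 -c "
from h import *
from workcell import r
c=r.capture('scene')
print('tip',ang(c,cropuv(420,401)),'red',ang(c,cropuv(376,415),z=12))
for a in(-34,-35,-45): 
  t=np.radians(a)+TH; u=proj(c,[C[0]+145*np.cos(t),C[1]+145*np.sin(t),20]); print(a,((u-[120,200]+.5)*2.6-.5).round(1))"
```

```text
tip (np.float64(146.3), np.float64(-34.24)) red (np.float64(145.7), np.float64(-44.7))
-34 [420.6 399.1]
-35 [416.4 400. ]
-45 [373.5 405.7]
```

>>> arm_command:
  deltas:
    - [[1,-0.0025,-0.0045,0,-2],[1,-0.003,-0.004,0,-2],[1,-0.002,-0.003,0,-2],[1,-0.001,-0.001,0,0],[1,0,0,0,0]]

```text
time: 6.0
tool_pos: [614.2, -118.3, 36.9]
tool_rot: [0.019, 0.933, 0.36, 0.014]
contact_force: [1.9, 1.3, -0.7]
opening: -0.3
```

```bash
python3 -c "
from h import *
status('s6')"
```

```text
t 6.0 tcp [ 614.2 -118.3   36.9] F [ 1.9  1.3 -0.7] yaw 42.3 rad 114.3 boardang -31.5 tilt [ 0.039 -0.025]
```

View pics/s6_c.png

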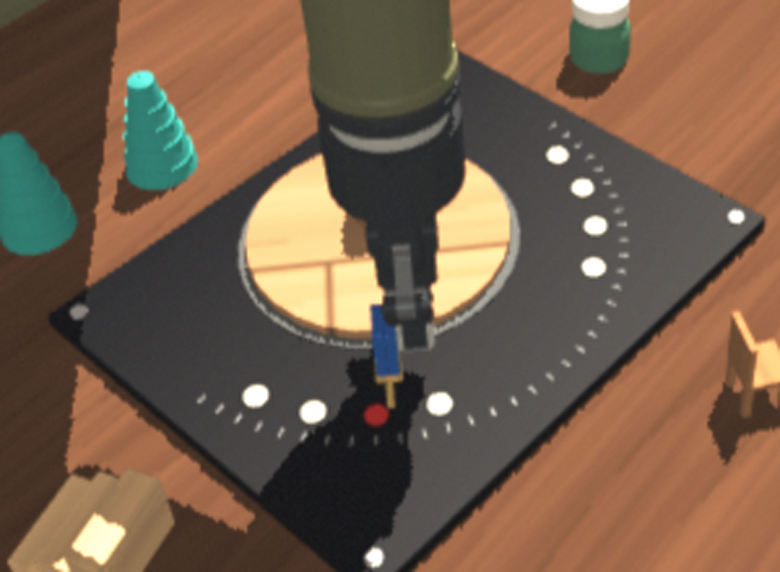

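>>> arm_command:
  deltas:
    - [[1,-0.0015,-0.002,0,-1],[1,-0.002,-0.002,0,-1],[1,-0.001,-0.0015,0,0],[1,0,0,0,0],[1,0,0,0,0]]

```text
time: 6.55
tool_pos: [609.3, -124.0, 36.9]
tool_rot: [0.019, 0.939, 0.343, 0.014]
contact_force: [1.9, 0.9, -0.1]
opening: 0.2
```

```bash
python3 -c "
from h import *
c=status('s7')
f=c['frame'][300:380,230:340];cv2.imwrite('pics/s7_z.png',cv2.resize(f,None,fx=7,fy=7,interpolation=cv2.INTER_CUBIC))
for a in(-43,-44,-45): 
  t=np.radians(a)+TH; u=proj(c,[C[0]+145*np.cos(t),C[1]+145*np.sin(t),20]); print(a,((u-[230,300]+.5)*7-.5).round(1))"
```

```text
t 6.55 tcp [ 609.3 -124.    36.9] F [ 1.9  0.9 -0.1] yaw 40.1 rad 113.9 boardang -35.2 tilt [ 0.038 -0.026]
-43 [259.7 391.3]
-44 [248.1 392.3]
-45 [236.5 393.1]
```

View pics/s7_z.png

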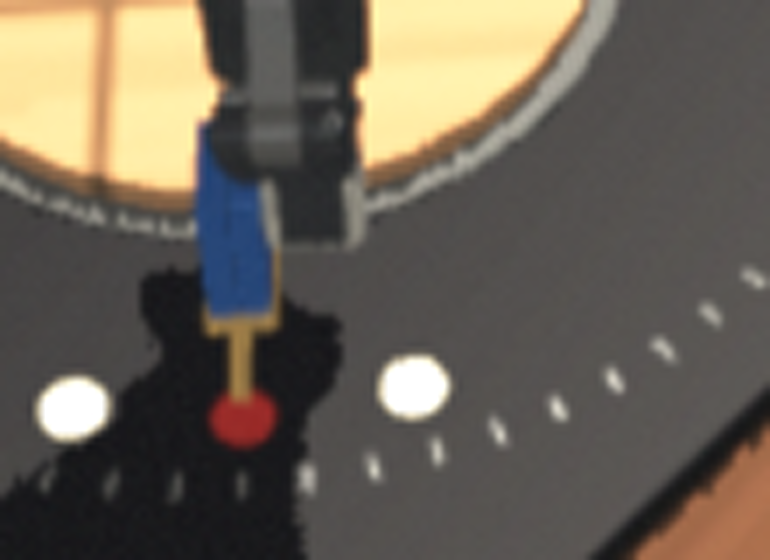

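The needle tip at (240,396) sits over the red sticker (242,418 in the zoom), which works out to about -44.7° against -45°. I'll back off counter-clockwise, then lift.

>>> arm_command:
  deltas:
    - [[1,0.004,0.005,0,0],[1,0.006,0.008,0,0],[1,0.008,0.01,0,0],[1,0.002,0.002,0.01,0],[1,0,0,0.03,0],[1,0,0,0.04,0],[1,0,0,0.04,0],[1,0,0,0.04,0],[1,0,0,0.03,0],[1,0,0,0.02,0],[1,0,0,0,0]]

```text
time: 7.7
tool_pos: [629.4, -92.8, 259.2]
tool_rot: [0.019, 0.938, 0.346, 0.012]
contact_force: [0.7, -0.3, 0.6]
opening: 0.1
```

>>> arm_command:
  deltas:
    - [[1,-0.02,-0.03,0,0],[1,-0.025,-0.04,0,0],[1,-0.025,-0.04,0,0],[1,-0.025,-0.04,0,0],[1,-0.025,-0.04,0,0],[1,-0.025,-0.04,0,0],[1,-0.025,-0.04,0,0],[1,-0.02,-0.03,0,0],[1,-0.01,-0.01,0,0],[1,0,0,0,0],[1,0,0,0,0]]

```text
time: 8.8
tool_pos: [418.9, -404.4, 249.5]
tool_rot: [0.013, 0.937, 0.35, 0.01]
contact_force: [-0.6, 0.3, -0.4]
opening: 0.0
```

```bash
python3 - <<'E'
from h import *
from workcell import r
status('s8')
c=r.capture('top');f=c['frame'];m=masks(f);cv2.imwrite('pics/top8.png',f)
cv2.imwrite('pics/top8_c.png',cv2.resize(f[130:340,220:530],None,fx=2.5,fy=2.5,interpolation=cv2.INTER_CUBIC))
for k in('red','blue','brass'): print(k,[(np.round(a,1).tolist(),int(n)) for a,n in blobs(m[k],3,400) if 270<a[0]<470 and 170<a[1]<335])
E
```

```text
t 8.8 tcp [ 418.9 -404.4  249.5] F [-0.6  0.3 -0.4] yaw 40.9 rad 367.2 boardang -102.0 tilt [ 0.027 -0.017]
red [([421.5, 221.9], 22)]
blue [([412.8, 231.8], 106)]
brass [([420.7, 223.4], 10), ([411.0, 227.0], 3), ([383.9, 261.6], 239), ([403.0, 234.2], 4), ([400.8, 241.2], 28), ([404.8, 242.7], 6), ([358.0, 261.0], 3), ([350.0, 265.0], 5), ([370.8, 268.2], 5), ([348.2, 274.1], 18), ([360.2, 273.5], 78), ([412.0, 269.5], 4), ([353.0, 275.0], 3), ([351.3, 277.0], 3), ([350.3, 282.7], 7), ([359.5, 286.0], 6), ([398.5, 300.5], 4)]
```

View pics/top8_c.png

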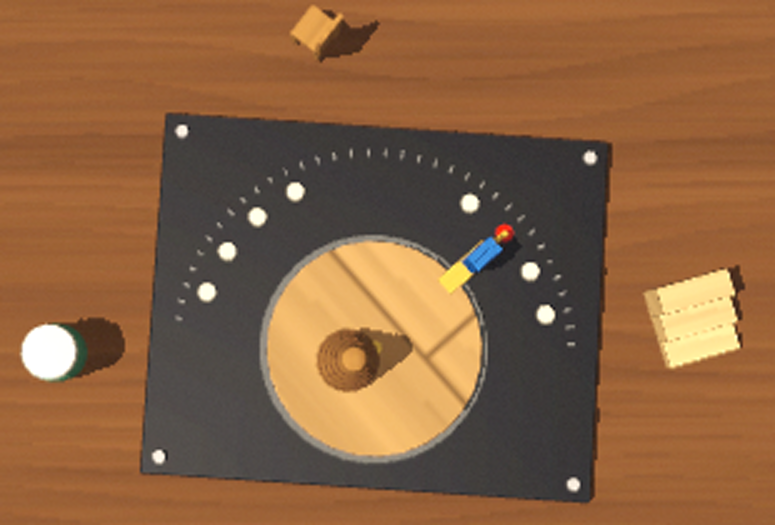

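View pics/s8_c.png

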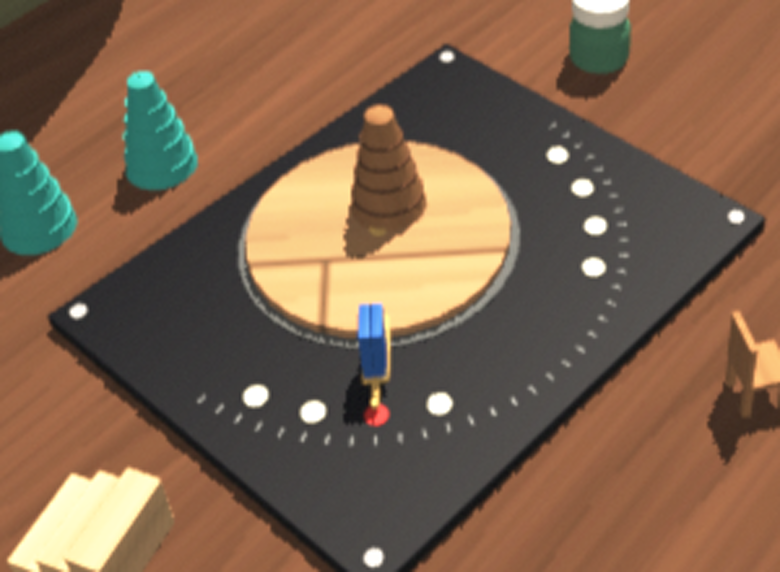

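The pointer tip is at crop (503,233), in the middle of the red sticker. The tower is upright on the disc, and the jar, steps and chair have not moved. One last angle check, then I'll hand in.

```bash
python3 - <<'E'
from h import *
from workcell import r
c=r.capture('top');print(ang(c,(420.7,223.4)),ang(c,(412.8,231.8),z=55),np.abs(r.get_obs()['qvel']).max())
print(r.finish_job())
E
```

```text
(np.float64(141.6), np.float64(-44.93)) (np.float64(111.7), np.float64(-45.42)) 0.007264760835304504
the job is handed in; nothing more can be done
None
```

I pushed the blue lever clockwise with the shut fingertips, from about 0° to the red mark at -45°. I then backed off along the arc, lifted, drew clear and handed the job in at about 9 s of the 45 s allowed. No verdict was reported.

- **Pointer:** the last top picture put it at -44.9° by the needle and -45.4° by the paddle. The two disagree by 0.5°. Either way the tip is about 1 mm from the sticker's centre, against 7 mm allowed.
- **Tower and props:** the tower stands upright on the disc. The jar, steps and chair look unmoved; I judged them by eye and did not measure their positions.
- **Robot:** it was at rest about 250 mm above the table and touching nothing. Forces read only a few newtons in every reading I took.
- **Not exactly as planned:** the tool tilted by about 2° during the descent. This had no visible effect.

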